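# Roll the rolling pin back to the line on the pastry board

## Robot

A 6-joint arm with a two-finger parallel gripper is mounted at the origin on the work surface. World frame = base frame: x ahead of the robot, y to its left, z up, the work surface at z = 0. Lengths are in m, angles in rad, forces in N, time in s.
With the tool pointing down it reaches from about 0.425 to 1.125 m from the base axis. Payload 14.9 kg.
Tool frame: the origin (TCP) lies between the finger pads; the fingertips stand 11 mm ahead of it and the grasp point (between the pads) lies 8 mm behind it; z points along the fingers, y is the line along which they close (so a half turn about z gives the same grasp; the last joint's range is limited). The gripper opens to 91 mm and grips with 3 to 60 N. Pads are 32 mm wide; open, the fingers measure 118 mm over their backs; the gripper's body (76 mm by 178 mm) begins 60 mm behind the grasp point.
Start: joints at [-1.312, 0.379, 1.734, -0, 1.028, -0.033], TCP at [0.201, -0.67, 0.225] pointing down, gripper open.
Joint ranges: [-2.77, 2.77], [-0.74, 2.19], [0, 2.66], [-1.06, 4.2], [0.31, 2.87], [-3.08, 3.08]. Speed limits (rad/s): [1.89, 1.89, 2.39, 3.14, 3.14, 3.14].

## Interface

Orientations are given as a unit quaternion [w, x, y, z].
In Python, from plant import robot gives the robot as it stands. The module is installed in compiled form; this text tells all that it offers.
- The arm moves only by the shell command python3 -m creep 'ROWS' [FORCE]. ROWS is JSON, a list of rows, each a list of 7 numbers: the finger opening in mm, from 0 to 91.2, then the shift along the tool's x, y, z in mm, then the turn, a rotation vector about the tool's x, y, z in degrees. In form: [[claw, tx, ty, tz, rx, ry, rz], ...]. A call has 1 to 12 rows; each row is the pose to reach, as a shift and turn from the pose commanded when the call began, along the tool's axes at that moment; what a row does not reach only later rows make up. A row lasts 1/8 s, in which the tool goes at most 62.5 mm and 10.7 degrees, less where a joint would pass 70% of its speed; a pose out of reach is approached as far as the arm can. A call with a gripper value outside its range is refused whole. The fingers move at their own pace and stop on an object; FORCE is the grip in N (left out, the last holds). Time passes only in rows, so rows that repeat a pose let the fingers close. It gives the time, the measured TCP pose, the force, the opening and the grip force at its end, in the units of the state.
- robot.get_state(): the state, without advancing time (a new reading comes with each control period).
- robot.read_camera(name): name is "scene" or "top" or "wrist"; returns the picture (420x560x3 uint8, red, green, blue); there is no depth.
- robot.camera_model(name): a dict with "fovy" (degrees; the focal length in pixels is half the picture's height over the tangent of half this angle, whatever the lens; pixels are square), "cx", "cy" (the principal point, pixels), "xyz" and "rotation" of the camera in the world; the wrist camera has in their place "mount" (4x4, takes a point from camera to tool coordinates, whose origin is the TCP and whose axes are the flange's). Camera axes: x right, y up, looking along -z (the intrinsics and any distortion apply to the point x, -y, -z); pixel columns grow to the right and rows downward; lengths in m; the calibration is good to about 2 mm. A picture is of the moment at which its call begins: read the wrist's pose just before it. camera_model takes no time and is no camera call.
- robot.job_done(): hands the job in; it is judged then, once.
The state is a dict: "t": time; "joint_pos": joint angles; "qvel": joint speeds; "joint_efforts": joint torques, N m; "ee_pos": TCP position; "tool_rot": TCP orientation; "ft_force": force on the tool from outside, world axes, zero at the start; "wrist_torque": the same for the moment, N m; "finger_gap": opening from 0.0 (shut) to 1.0 (fully open); "finger_force": force on a finger pad.
Only numpy, scipy, OpenCV 4.12 (cv2) and the standard library are available. Lean on these libraries where they do the work, as an engineer would, in place of code of your own. Each camera call takes 0.05 s, during which the arm holds its last target. There are 200 camera calls.

## Task

Clear the near part of the pastry board: with the fingertips on top of the rolling pin's barrel, roll it away from you along the board until it lies right along the dark line inlaid across the far part of the board, and leave it resting there, centred over the line. It has to roll, not skid: work only from above on the top of the barrel, never from behind, do not pinch, lift or carry the pin, and leave the jars, cutters and everything else where they are.

Things in the scene. Friction and masses are not known exactly. Their poses are not given: they have to be found in the camera images.
- board: Pale wooden pastry board lying fixed on the counter, 360 mm (its x) by 460 mm (its y), 18 mm thick. Origin at the centre of its underside; its x axis points away from the robot, across the line. It does not move when pushed.
- line (a point): Middle of the dark wooden line, 8 mm wide and flush, inlaid right across the board's 460 mm parallel to its near and far edges; on the board's upper face (18 mm above the counter), 80 mm beyond the board's centre. Axes as the board's: y runs along the line, x points away from the robot.
- pin: Wooden rolling pin, 0.2 to 0.4 kg, lying loose on the board 85 to 145 mm nearer the robot than the line, parallel to it within 0.06 rad. Barrel 48 mm diameter, 180 mm long; on each end a slim handle 60 mm long, up to 22 mm thick. Origin at the barrel's middle on its axis (42 mm above the counter; barrel top 66 mm). Its y runs along the pin; its x and z turn as it rolls.
- pin_mark (a point): Point on the barrel's surface, on top at the start, underneath after half a turn (75 mm). Pressed lightly (5 to 20 N) the pin rolls without slipping: a fingertip moves twice as far as the pin, so it runs off the front after its own thickness of pin travel; several short strokes are needed. Let go at rest the pin stays; let go at 0.15 m/s it rolls on some 20 mm.
- jar_a: Small glass spice jar with a dark wooden lid, 42 mm diameter, 85 mm tall, standing loose on the board beyond the line. Origin at the centre of its underside.
- jar_b: A second jar like jar_a, standing beyond the line on the board's other half.
- cutter: Steel ring cutter, 44 mm diameter, 30 mm tall, standing loose on the board beside the pin's path, clear of its handle. Origin at the centre of its underside.
- cutter_big: Larger steel ring cutter, 72 mm diameter, 35 mm tall, on the counter to the left of the board. Origin at the centre of its underside.
- brush: Pastry brush, 170 mm long, lying on the counter to the right of the board.
- mug: White mug, 80 mm diameter, 95 mm tall, on the counter to the left of the board. Origin at the centre of its underside.
- bowl: White bowl, 120 mm diameter, 55 mm tall, on the counter to the right of the board. Origin at the centre of its underside.

How it is judged:
By the outcome, as a careful person would: the job done as asked, in the order asked, and still so for the second after the job is handed in, with the robot touching nothing.
It also fails if it takes over 54 s, if anything falls off the work surface, if the arm or the gripper's body presses on something with over 40 N, if the wrist force passes 120 N, or if a joint passes its speed limit or range.

## Working session

There is one attempt and no reset: what is moved stays moved. The work goes in short steps, Python scripts to look and compute and a shell command to move; the robot and the scene stay as the last step left them, time stands still between calls to the robot, and variables do not carry over. Pictures are saved under pics/ and viewed, at most 11 in all, crops included, and the job is handed in when it is done.

```bash
mkdir -p pics
python3 - <<'E'
from plant import robot
import cv2
print(robot.get_state())
for n in("top","scene"):
    im=robot.read_camera(n); cv2.imwrite(f"pics/{n}0.png",im[:,:,::-1]); print(robot.camera_model(n))
print(robot.camera_model("wrist"))
E
```

```text
{'t': 0.0, 'joint_pos': array([-1.31230670e+00,  3.79406692e-01,  1.73478127e+00,  7.98871089e-06,
        1.02850212e+00, -3.32963477e-02]), 'qvel': array([0.00060539, 0.00243325, 0.00065907, 0.00059705, 0.00027472,
       0.00080839]), 'joint_efforts': array([-3.29369068e-04, -7.63745570e+01, -4.34368300e+01,  6.50443020e-02,
        4.25504486e-02, -7.01323279e-05]), 'ee_pos': array([ 0.20126404, -0.67003864,  0.22428931]), 'tool_rot': array([-5.45624362e-04,  9.89376633e-01,  1.45373923e-01, -5.82544820e-05]), 'ft_force': array([-0.09405081,  0.5613188 ,  0.66351935]), 'wrist_torque': array([0.03790993, 0.01722081, 0.01076222]), 'finger_force': 0.0, 'finger_gap': 0.9974441591425656}
{'fovy': 57.143103943497515, 'cx': 287.0079475576195, 'cy': 200.40682531966365, 'xyz': array([ 0.47752237, -0.02112464,  1.20235566]), 'rotation': array([ 0.71304153,  0.03937033, -0.02285973, -0.69964218])}
{'fovy': 49.55488946174911, 'cx': 285.19367884096965, 'cy': 212.39432682569182, 'xyz': array([1.16975918, 0.23649324, 1.04041538]), 'rotation': array([0.54503395, 0.15935545, 0.23562572, 0.7886852 ])}
{'fovy': 71.75647499386541, 'cx': 287.4004461624933, 'cy': 207.43463662874134, 'mount': array([[-1.16568021e-03,  9.59354891e-01,  2.82199989e-01,
         8.05494735e-02],
       [ 9.99999227e-01,  1.24033215e-03, -8.58944222e-05,
        -1.59818649e-03],
       [-4.32424953e-04,  2.82199671e-01, -9.59355596e-01,
        -1.59887902e-01],
       [ 0.00000000e+00,  0.00000000e+00,  0.00000000e+00,
         1.00000000e+00]])}
```

View pics/top0.png

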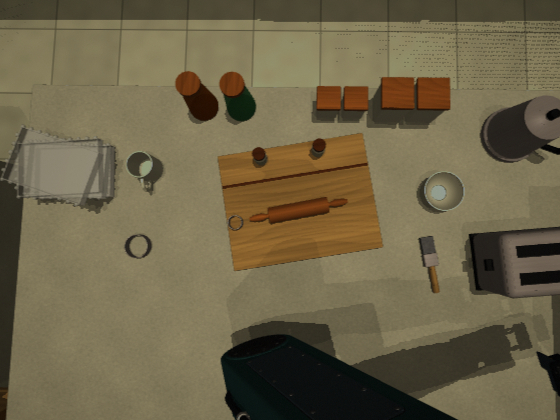

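View pics/scene0.png

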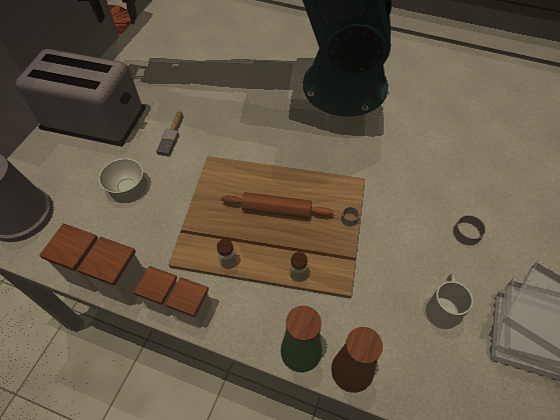

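The top view shows the board with its corners near (218,157), (364,133), (383,247) and (234,269). The line runs from (222,187) to (368,165), and the pin's barrel is around (268–328, 210). I'll enlarge both views for accurate readings.

```bash
cat > h.py <<'E'
import numpy as np, cv2
from scipy.spatial.transform import Rotation as R
from plant import robot
def rot(q): return R.from_quat(np.r_[q[1:],q[0]])
def pose(n,st=None):
    m=robot.camera_model(n)
    f=210/np.tan(np.radians(m["fovy"]/2))
    if n=="wrist":
        st=st or robot.get_state(); T=m["mount"]; r=rot(st["tool_rot"]).as_matrix()
        return m,f,r@T[:3,:3],r@T[:3,3]+st["ee_pos"]
    return m,f,rot(m["rotation"]).as_matrix(),np.array(m["xyz"])
def px(n,u,v,z,st=None):
    m,f,A,c=pose(n,st)
    d=A@np.array([(u-m["cx"])/f,-(v-m["cy"])/f,-1]); return c+d*(z-c[2])/d[2]
def proj(n,p,st=None):
    m,f,A,c=pose(n,st); q=A.T@(np.array(p)-c)
    return m["cx"]-f*q[0]/q[2], m["cy"]+f*q[1]/q[2]
E
python3 - <<'E'
import cv2
im=cv2.imread("pics/top0.png")[125:275,210:390]
cv2.imwrite("pics/top0c.png",cv2.resize(im,None,fx=4,fy=4,interpolation=cv2.INTER_CUBIC))
E
```

```text
(no output)
```

View pics/top0c.png

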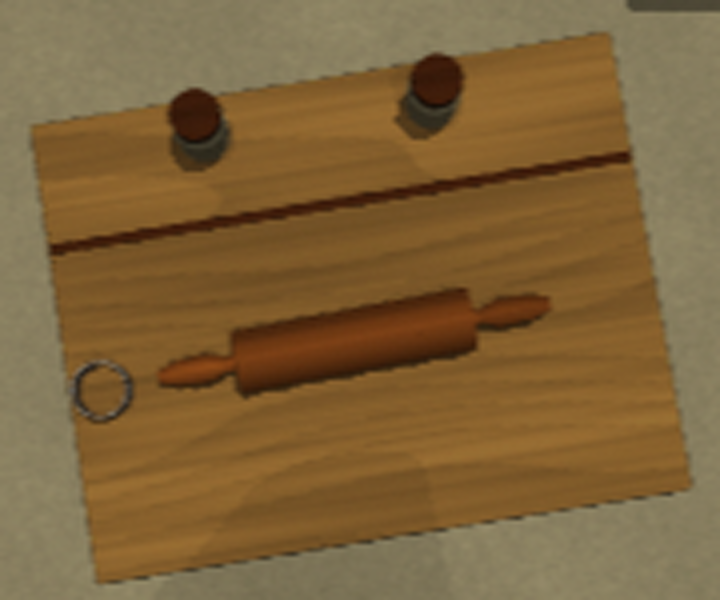

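The crop shows the line from (52,249) to (630,157), the barrel corners at (231,332), (468,290), (476,350) and (243,394), and the handle tips at (159,377) and (550,303). The cutter is at (102,391), and the jar bases are around (203,148) and (433,112).

Run:
```python
from h import *
def P(u,v,z): return px("top",210+(u+.5)/4-.5,125+(v+.5)/4-.5,z)
L0,L1=P(52,249,.018),P(630,157,.018)
c=[P(*a,.018) for a in((33,126),(610,34),(691,488),(98,582))]
print("sizes",[np.linalg.norm(c[i]-c[i-1]) for i in range(4)],np.linalg.norm(L1-L0))
t0,t1=P(159,377,.042),P(550,303,.042)
B=[P(*a,.042) for a in((231,332),(468,290),(476,350),(243,394))]
e0=(B[0]+B[3])/2;e1=(B[1]+B[2])/2
yd=(L0-L1);yd/=np.linalg.norm(yd);xd=np.array([yd[1],-yd[0],0])
m=(L0+L1)/2
print("line mid",m,"yaw",np.degrees(np.arctan2(xd[1],xd[0])))
for n,a,b in(("tips",t0,t1),("barrel",e0,e1)):
    d=a-b;mid=(a+b)/2;print(n,np.linalg.norm(d),mid,"yaw",np.degrees(np.arctan2(-d[0],d[1])),"rel x,y",(mid-m)@xd,(mid-m)@yd)
print("center",sum(c)/4,"line-x of ctr",(sum(c)/4-m)@xd)
for n,u,v in(("cut",102,391),("ja",203,150),("jb",433,114)):
    p=P(u,v,.018);print(n,p,(p-m)@xd,(p-m)@yd)
for a,b in((yd,xd),): print(xd,yd)
st=robot.get_state();print(rot(st["tool_rot"]).as_matrix().round(3))
```

```text
sizes [np.float64(0.3566053060429612), np.float64(0.45615705724877176), np.float64(0.3558711493062421), np.float64(0.4561835469777483)] 0.4535556409306557
line mid [ 0.66008361 -0.01487478  0.018     ] yaw 10.079364695316356
tips 0.2997335599621009 [ 0.5524047  -0.02730224  0.042     ] yaw 11.798388494537551 rel x,y -0.10819197915798376 0.006609463891290472
barrel 0.17992908279723277 [ 0.55132864 -0.02737969  0.042     ] yaw 11.449160948614008 rel x,y -0.10926498759290544 0.006721527696457476
center [ 0.58141749 -0.02901394  0.018     ] line-x of ctr -0.07992652895228898
cut [0.5110738  0.16595668 0.018     ] -0.11506233452841859 0.20411908878516422
ja [0.70005926 0.09300104 0.018     ] 0.058238262363126465 0.09921467683101003
jb [ 0.73123452 -0.08551864  0.018     ] 0.05768925459571204 -0.08200582778192507
[0.98456628 0.17501214 0.        ] [-0.17501214  0.98456628  0.        ]
[[ 0.958  0.288 -0.   ]
 [ 0.288 -0.958  0.001]
 [ 0.    -0.001 -1.   ]]
```

```bash
cat >> h.py <<'E'
def go(xyz,yaw):
    st=robot.get_state(); A=rot(st["tool_rot"])
    t=R.from_matrix(np.c_[[np.cos(yaw),np.sin(yaw),0],[np.sin(yaw),-np.cos(yaw),0],[0,0,-1]])
    print("shift mm",(A.inv().apply(np.array(xyz)-st["ee_pos"])*1e3).round(1),"turn",np.degrees((A.inv()*t).as_rotvec()).round(2))
E
python3 - <<'E'
from h import *
y=np.radians(11.6); p=np.array([.552,-.0273])-.010*np.array([np.cos(y),np.sin(y)])
go([*p,.40],y); go([*p,.12],y)
for u,v in((470,234),(470,298)): print(px("top",u,v,.2))
E
```

```text
shift mm [ 510.9 -515.8 -175.1] turn [-0.06  0.    5.12]
shift mm [ 510.8 -515.5  104.9] turn [-0.06  0.    5.12]
[ 0.48780001 -0.46757036  0.2       ]
[ 0.32661475 -0.4641178   0.2       ]
```

```bash
python3 -m creep '[[91,0,0,-60,0,0,0],[91,0,0,-120,0,0,0],[91,0,0,-175,0,0,0],[91,45,-45,-175,0,0,0],[91,88,-88,-175,0,0,0],[91,131,-131,-175,0,0,0],[91,174,-174,-175,0,0,0],[91,217,-217,-175,0,0,0],[91,260,-260,-175,0,0,0],[91,303,-303,-175,0,0,0],[91,346,-346,-175,0,0,0],[91,346,-346,-175,0,0,0]]'; python3 -c "
from h import *
go([.5422,-.0293,.4],np.radians(11.6));go([.5422,-.0293,.1],np.radians(11.6))"
```

```text
t: 1.6
ee_pos: [0.4344, -0.2365, 0.3998]
tool_rot: [-0.0, 0.989, 0.148, 0.0]
ft_force: [0.5, -1.0, -0.2]
finger_gap: 1.0
finger_force: 0.0
shift mm [ 1.637e+02 -1.667e+02 -1.000e-01] turn [-0.02 -0.01  5.38]
shift mm [ 163.6 -166.6  299.9] turn [-0.02 -0.01  5.38]
```

```bash
python3 -m creep '[[91,42,-42,0,0,0,0],[91,84,-84,0,0,0,0],[91,126,-126,0,0,0,0],[91,163.6,-166.6,0,0,0,5.4],[91,163.6,-166.6,60,0,0,5.4],[91,163.6,-166.6,120,0,0,5.4],[91,163.6,-166.6,180,0,0,5.4],[91,163.6,-166.6,240,0,0,5.4],[91,163.6,-166.6,270,0,0,5.4],[91,163.6,-166.6,300,0,0,5.4],[91,163.6,-166.6,300,0,0,5.4]]'
python3 - <<'E'
from h import *
go([.5422,-.0293,.1],np.radians(11.6))
st=robot.get_state();cv2.imwrite("pics/w1.png",robot.read_camera("wrist")[:,:,::-1])
for p in((.552,-.0273,.066),(.552,-.0273,.018)):print(proj("wrist",p,st))
E
```

```text
t: 2.98
ee_pos: [0.5405, -0.0336, 0.0981]
tool_rot: [-0.0, 0.995, 0.098, -0.002]
ft_force: [-0.1, -0.7, -0.1]
finger_gap: 1.001
finger_force: 0.0
shift mm [ 2.5 -3.9 -1.9] turn [-0.07  0.23 -0.32]
(np.float64(284.21006623046435), np.float64(222.9220502366013))
(np.float64(284.83726983883065), np.float64(204.07194893211735))
```

View pics/w1.png

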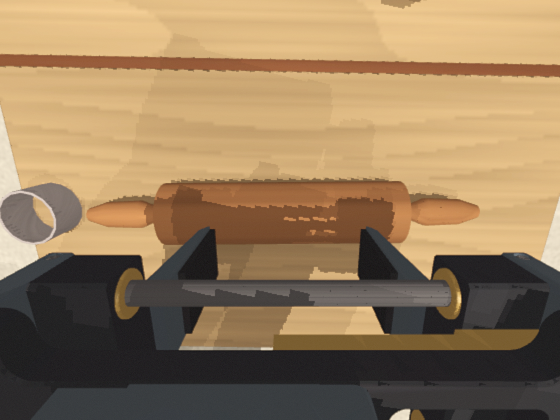

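The wrist view shows the line from (0,61) to (560,71), the handle tips at (87,214) and (480,212), and the barrel silhouette at v 181–244, u 156–409. The fingertips are just behind the top of the barrel at u≈205 and 370. I'll recompute the pose from this closer view and settle the tool.

```bash
cat >> h.py <<'E'
def sil(n,ul,ur,lo,hi,st,zc=.042,r=.024):
    """far/near silhouette rows at columns ul,ur -> axis points (tangent-ray bisector in camera)"""
    m,f,A,c=pose(n,st); out=[]
    for u,a,b in((ul,lo[0],hi[0]),(ur,lo[1],hi[1])):
        g=[np.array([(u-m["cx"])/f,-(v-m["cy"])/f,-1]) for v in(a,b)]
        d=A@sum(x/np.linalg.norm(x) for x in g); out.append(c+d*(zc-c[2])/d[2])
    return out
def rel(a,b,L0,L1):
    yd=(L0-L1)/np.linalg.norm(L0-L1); xd=np.array([yd[1],-yd[0],0]); d=a-b
    print("line yaw",np.degrees(np.arctan2(xd[1],xd[0])),"pin yaw",np.degrees(np.arctan2(-d[0],d[1])),"len",np.linalg.norm(d),"mid",(a+b)/2,"rel x at ends mm",(a-L0)@xd*1e3,(b-L0)@xd*1e3,"mid",((a+b)/2-L0)@xd*1e3)
E
python3 - <<'E'
from h import *
st=robot.get_state()
L0,L1=px("wrist",0,61,.018,st),px("wrist",560,71,.018,st)
t=[px("wrist",87,214,.042,st),px("wrist",480,212,.042,st)]
rel(*t,L0,L1); print(L0,L1)
rel(*sil("wrist",156,409,(182,181),(244,243),st),L0,L1)
y=np.radians(11.6);go([.5422,-.0283,.08],y)
E
```

```text
line yaw 10.28075139830656 pin yaw 11.520422422505307 len 0.308571288537962 mid [ 0.55209557 -0.02645296  0.042     ] rel x at ends mm -112.4898163377898 -105.81398360134132 mid -109.15189996956552
[0.62105801 0.20493756 0.018     ] [ 0.69678147 -0.21253891  0.018     ]
line yaw 10.28075139830656 pin yaw 11.450017596063386 len 0.19853471424913097 mid [ 0.55240789 -0.02570572  0.042     ] rel x at ends mm -110.73690093727589 -106.68557604697709 mid -108.71123849212645
shift mm [ 1.8 -5.  19.6] turn [-0.03  0.1  -0.32]
```

Wrist and top views agree: the pin is about 109 mm short of the line, with a relative yaw of about 1.3°. Next is a guarded descent.

```bash
python3 -m creep '[[91,1,-5,6,0,0,-0.3],[91,1,-5,17,0,0,-0.3],[91,1,-5,19,0,0,-0.3],[91,1,-5,19,0,0,-0.3]]'; python3 -m creep '[[91,0,0,1,0,0,0],[91,0,0,1,0,0,0]]';python3 -m creep '[[91,0,0,1,0,0,0],[91,0,0,1,0,0,0]]'; python3 -c "
from h import *
go([.5425,-.0285,.077],np.radians(11.5))"
```

```text
t: 3.52
ee_pos: [0.5419, -0.0278, 0.0809]
tool_rot: [-0.0, 0.995, 0.101, -0.0]
ft_force: [-0.2, 0.5, -0.2]
finger_gap: 0.995
finger_force: 0.0
t: 3.78
ee_pos: [0.542, -0.0278, 0.0801]
tool_rot: [0.0, 0.995, 0.101, 0.0]
ft_force: [1.0, 0.9, 1.5]
finger_gap: 0.995
finger_force: 0.0
t: 4.03
ee_pos: [0.5419, -0.0278, 0.0789]
tool_rot: [-0.0, 0.995, 0.101, -0.0]
ft_force: [0.3, -0.0, -0.8]
finger_gap: 1.0
finger_force: 0.0
shift mm [0.4 0.8 1.9] turn [-0.    0.01  0.12]
```

```bash
python3 -m creep '[[91,0,0,1,0,0,0],[91,0,0,1,0,0,0]]'; python3 -m creep '[[91,0,0,0.7,0,0,0],[91,0,0,0.7,0,0,0]]';python3 -m creep '[[91,0,0,0.6,0,0,0],[91,0,0,0.6,0,0,0]]'
```

```text
t: 4.28
ee_pos: [0.5419, -0.0278, 0.0778]
tool_rot: [-0.0, 0.995, 0.101, -0.0]
ft_force: [-0.5, -0.6, -0.4]
finger_gap: 0.999
finger_force: 0.0
t: 4.53
ee_pos: [0.542, -0.0278, 0.0773]
tool_rot: [-0.0, 0.995, 0.101, 0.0]
ft_force: [-0.3, -0.7, -0.5]
finger_gap: 0.999
finger_force: 0.2
t: 4.78
ee_pos: [0.5425, -0.0277, 0.0771]
tool_rot: [0.0, 0.995, 0.101, 0.001]
ft_force: [-0.3, 1.2, 6.5]
finger_gap: 0.999
finger_force: 3.2
```

Contact is at the expected height of 77 mm with 6.5 N. First gentle stroke: press slightly more, advance the tips 36 mm and turn 1.3° to square the pin to the line.

```bash
python3 -m creep '[[91,0,0,0.4,0,0,0],[91,2,0,0.4,0,0,0],[91,6,0,0.4,0,0,0.2],[91,10,0,0.4,0,0,0.4],[91,14,0,0.4,0,0,0.6],[91,18,0,0.4,0,0,0.8],[91,22,0,0.4,0,0,1.0],[91,26,0,0.4,0,0,1.2],[91,30,0,0.4,0,0,1.4],[91,34,0,0.4,0,0,1.4],[91,36,0,0.4,0,0,1.4],[91,36,0,0.4,0,0,1.4]]'
python3 - <<'E'
from h import *
st=robot.get_state();print(st["ft_force"]);cv2.imwrite("pics/w2.png",robot.read_camera("wrist")[:,:,::-1])
E
```

```text
t: 6.28
ee_pos: [0.5784, -0.0207, 0.0771]
tool_rot: [0.0, 0.996, 0.089, 0.001]
ft_force: [1.0, -1.2, 9.9]
finger_gap: 0.997
finger_force: 4.9
[ 0.97425927 -1.23791053  9.89858409]
```

View pics/w2.png

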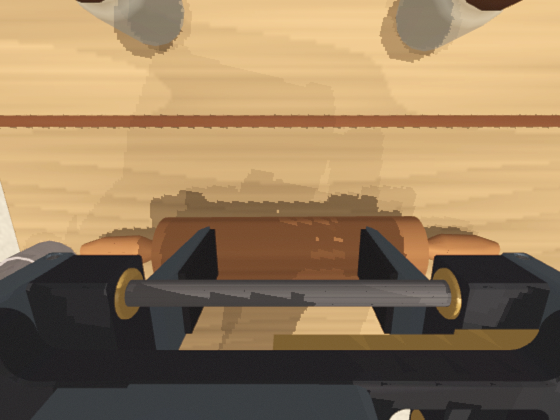

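The line is level at v≈121, the barrel's far edge is level at v≈217 (u 160–420), and the handle tips are at (82,247) and (499,246). So the pin is now parallel to the line and has rolled forward.

Run:
```python
from h import *
st=robot.get_state()
L0,L1=px("wrist",0,121,.018,st),px("wrist",560,121,.018,st)
a,b=px("wrist",82,247,.042,st),px("wrist",499,246.5,.042,st)
rel(a,b,L0,L1); print(((a+b)/2-st["ee_pos"])@rot(st["tool_rot"]).as_matrix()*1e3)
# far tangent prediction for pin centre offset
```

```text
line yaw 10.182267797185087 pin yaw 10.225597611543451 len 0.30395973477065386 mid [ 0.57176991 -0.02265624  0.042     ] rel x at ends mm -88.08989178282674 -87.8600228860849 mid -87.97495733445588
[-6.84193027  0.69393473 35.05371937]
```

```bash
python3 -m creep '[[91,0,0,-2,0,0,0],[91,0,0,-7,0,0,0],[91,-10,0,-7,0,0,0],[91,-18,0,-7,0,0,0],[91,-18,0,-7,0,0,0],[91,-18,0,-2,0,0,0],[91,-18,0,-1,0,0,0],[91,-18,0,0,0,0,0],[91,-18,0,0,0,0,0]]'; python3 -m creep '[[91,2,0,0,0,0,0],[91,6,0,0,0,0,0],[91,11,0,0,0,0,0],[91,16,0,0,0,0,0],[91,21,0,0,0,0,0],[91,26,0,0,0,0,0],[91,31,0,0,0,0,0],[91,36,0,0,0,0,0],[91,40,0,0,0,0,0],[91,42,0,0,0,0,0],[91,42,0,0,0,0,0]]'
python3 - <<'E'
from h import *
cv2.imwrite("pics/w3.png",robot.read_camera("wrist")[:,:,::-1])
E
```

```text
t: 7.45
ee_pos: [0.5608, -0.0236, 0.077]
tool_rot: [0.0, 0.996, 0.089, 0.001]
ft_force: [-0.9, 2.9, 11.7]
finger_gap: 0.997
finger_force: 5.9
t: 8.82
ee_pos: [0.6021, -0.0159, 0.077]
tool_rot: [-0.0, 0.996, 0.089, 0.001]
ft_force: [-0.5, 4.3, 12.2]
finger_gap: 0.997
finger_force: 6.2
```

View pics/w3.png

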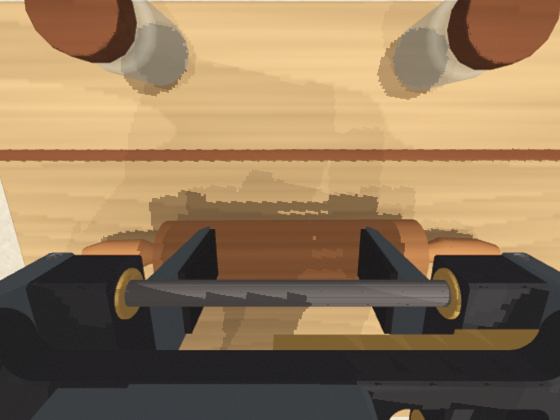

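The pin is still parallel: line at v≈155, far edge at v≈220. Two more strokes of 44 mm.

```bash
B='x'; python3 -m creep '[[91,0,0,-2,0,0,0],[91,0,0,-7,0,0,0],[91,-10,0,-7,0,0,0],[91,-20,0,-7,0,0,0],[91,-20,0,-7,0,0,0],[91,-20,0,-2,0,0,0],[91,-20,0,-1,0,0,0],[91,-20,0,0,0,0,0],[91,-20,0,0,0,0,0]]'; python3 -m creep '[[91,2,0,0,0,0,0],[91,6,0,0,0,0,0],[91,11,0,0,0,0,0],[91,16,0,0,0,0,0],[91,21,0,0,0,0,0],[91,26,0,0,0,0,0],[91,31,0,0,0,0,0],[91,36,0,0,0,0,0],[91,40,0,0,0,0,0],[91,42,0,0,0,0,0],[91,42,0,0,0,0,0]]'
python3 -m creep '[[91,0,0,-2,0,0,0],[91,0,0,-7,0,0,0],[91,-10,0,-7,0,0,0],[91,-20,0,-7,0,0,0],[91,-20,0,-7,0,0,0],[91,-20,0,-2,0,0,0],[91,-20,0,-1,0,0,0],[91,-20,0,0,0,0,0],[91,-20,0,0,0,0,0]]'; python3 -m creep '[[91,2,0,0,0,0,0],[91,6,0,0,0,0,0],[91,11,0,0,0,0,0],[91,16,0,0,0,0,0],[91,21,0,0,0,0,0],[91,26,0,0,0,0,0],[91,31,0,0,0,0,0],[91,36,0,0,0,0,0],[91,40,0,0,0,0,0],[91,42,0,0,0,0,0],[91,42,0,0,0,0,0]]'
python3 - <<'E'
from h import *
cv2.imwrite("pics/w4.png",robot.read_camera("wrist")[:,:,::-1])
E
```

```text
t: 10.0
ee_pos: [0.5825, -0.0197, 0.077]
tool_rot: [0.0, 0.996, 0.089, 0.001]
ft_force: [-0.7, 2.0, 12.0]
finger_gap: 0.997
finger_force: 5.5
t: 11.38
ee_pos: [0.6238, -0.012, 0.0771]
tool_rot: [-0.0, 0.996, 0.089, 0.001]
ft_force: [0.2, 3.1, 12.0]
finger_gap: 0.995
finger_force: 5.8
t: 12.5
ee_pos: [0.6041, -0.0158, 0.077]
tool_rot: [0.0, 0.996, 0.089, 0.001]
ft_force: [-1.1, 2.3, 10.9]
finger_gap: 0.997
finger_force: 5.3
t: 13.88
ee_pos: [0.6454, -0.0081, 0.0771]
tool_rot: [-0.0, 0.996, 0.089, 0.001]
ft_force: [-0.4, 4.3, 11.7]
finger_gap: 0.998
finger_force: 5.5
```

View pics/w4.png

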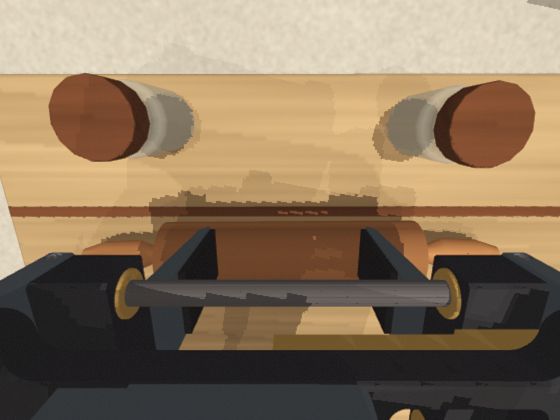

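The pin is still parallel and level, with far edge at v≈222 and handle tips at about (82,251) and (499,250). The line is at v≈211 and the jars are untouched. Computing the remaining distance.

```bash
cat >> h.py <<'E'
def farpin(vfar,st):
    """tool-x of pin axis (mm) from far tangent row, pin along tool y"""
    from scipy.optimize import brentq
    m,f,A,c=pose("wrist",st); xd=rot(st["tool_rot"]).apply([1,0,0])
    def vmin(s):
        p=st["ee_pos"]+xd*s/1e3; p=np.array([p[0],p[1],.042])
        return min(proj("wrist",p+.024*(np.cos(a)*xd+np.sin(a)*np.array([0,0,1])),st)[1] for a in np.linspace(0,3.14,60))
    return brentq(lambda s:vmin(s)-vfar,-40,40)
def linex(v,st): return rot(st["tool_rot"]).inv().apply(px("wrist",287,v,.018,st)-st["ee_pos"])[0]*1e3
E
python3 - <<'E'
from h import *
st=robot.get_state()
print("line",linex(211,st),"pin",farpin(222,st),"(w2 like)",farpin(217,st))
print(rot(st["tool_rot"]).inv().apply(px("wrist",290,250.5,.042,st)-st["ee_pos"])*1e3)
p=np.array([.6601,-.0149,0]);print("top line in tool x",rot(st["tool_rot"]).inv().apply(p-st["ee_pos"])[0]*1e3)
E
```

```text
line 13.03142718210847 pin -11.68880956089647 (w2 like) -7.952768557603769
[-9.81744808  0.22976953 35.0467545 ]
top line in tool x 13.176081166931652
```

```bash
python3 -m creep '[[91,0,0,-2,0,0,0],[91,0,0,-7,0,0,0],[91,-10,0,-7,0,0,0],[91,-22,0,-7,0,0,0],[91,-22,0,-7,0,0,0],[91,-22,0,-2,0,0,0],[91,-22,0,-1,0,0,0],[91,-22,0,0,0,0,0],[91,-22,0,0,0,0,0]]'; python3 -m creep '[[91,2,0,0,0,0,0],[91,6,0,0,0,0,0],[91,11,0,0,0,0,0],[91,16,0,0,0,0,0],[91,21,0,0,0,0,0],[91,26,0,0,0,0,0],[91,31,0,0,0,0,0],[91,35,0,0,0,0,0],[91,38,0,0,0,0,0],[91,40,0,0,0,0,0],[91,40,0,0,0,0,0]]'
python3 -m creep '[[91,0,0,-2,0,0,0],[91,0,0,-8,0,0,0],[91,0,0,-30,0,0,0],[91,-50,0,-60,0,0,0],[91,-70,0,-90,0,0,0],[91,-70,0,-90,0,0,0],[91,-70,0,-90,0,0,0]]'
python3 - <<'E'
from h import *
cv2.imwrite("pics/w5.png",robot.read_camera("wrist")[:,:,::-1])
cv2.imwrite("pics/top5.png",robot.read_camera("top")[:,:,::-1])
E
```

```text
t: 15.05
ee_pos: [0.6238, -0.0122, 0.077]
tool_rot: [0.0, 0.996, 0.089, 0.001]
ft_force: [-0.5, 1.3, 10.4]
finger_gap: 0.997
finger_force: 5.0
t: 16.42
ee_pos: [0.6631, -0.0049, 0.0771]
tool_rot: [-0.0, 0.996, 0.089, 0.001]
ft_force: [-0.1, 3.6, 9.6]
finger_gap: 0.998
finger_force: 5.3
t: 17.3
ee_pos: [0.5935, -0.0177, 0.1668]
tool_rot: [0.0, 0.996, 0.089, 0.001]
ft_force: [-1.3, -0.3, 0.1]
finger_gap: 0.996
finger_force: 0.0
```

View pics/w5.png

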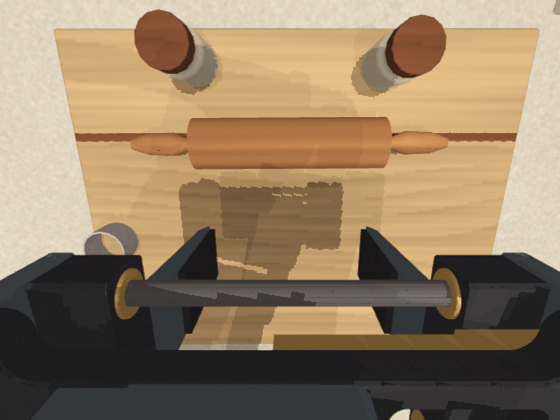

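The line shows at both ends: v≈137 at u=75–130 and v≈137 at u=450–517. The barrel silhouette is v 118–168 over u 188–391, with handle tips at (130,144) and (448,143). I'll measure the remaining gap from an enlarged crop.

Run:
```python
import cv2
im=cv2.imread("pics/w5.png"); a=im[105:180,70:230]; b=im[105:180,365:525]
cv2.imwrite("pics/w5c.png",cv2.vconcat([cv2.resize(x,None,fx=4,fy=4,interpolation=cv2.INTER_CUBIC) for x in(a,b)]))
```

```text
(no output)
```

View pics/w5c.png

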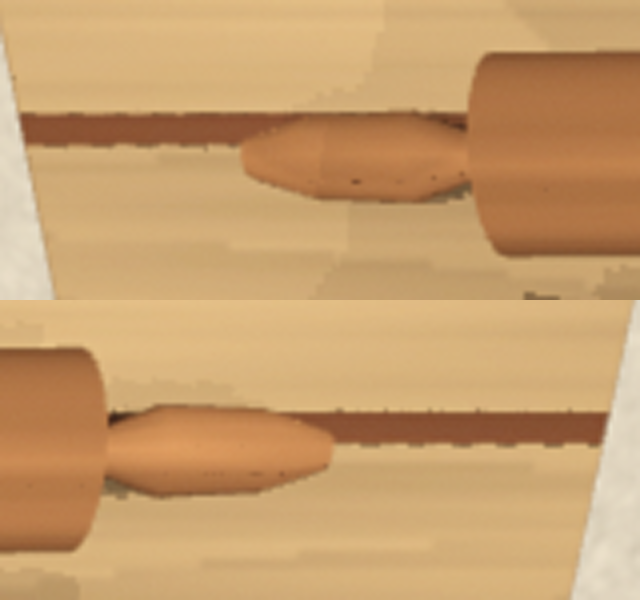

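Run:
```python
from h import *
st=robot.get_state()
L0,L1=px("wrist",77,137.5,.018,st),px("wrist",518,136.8,.018,st)
rel(px("wrist",130.5,144.4,.042,st),px("wrist",448,142.6,.042,st),L0,L1)
a,b=sil("wrist",190,388,(118,117),(168.7,167.5),st); rel(a,b,L0,L1)
A=rot(st["tool_rot"]).inv(); print("pin tool",A.apply((a+b)/2-st["ee_pos"])*1e3)
print("line",linex(137.2,st))
```

```text
line yaw 10.246339573195964 pin yaw 10.475513120167227 len 0.30360925079511863 mid [ 0.65283502 -0.00693163  0.042     ] rel x at ends mm -5.322476162312338 -4.108093114199578 mid -4.715284638255958
line yaw 10.246339573195964 pin yaw 10.468906974700259 len 0.1892866156282905 mid [ 0.65306443 -0.00671529  0.042     ] rel x at ends mm -4.818690711777058 -4.083402273670365 mid -4.4510464927237114
pin tool [ 6.09448751e+01 -6.29626890e-02  1.23710618e+02]
line 65.37679631558818
```

4.5 mm remain, with 0.2° of yaw. Final short stroke from on top: 9 mm of tip travel.

```bash
python3 -m creep '[[91,30,0,0,0,0,0],[91,57,0,0,0,0,0],[91,57,0,40,0,0,0],[91,57,0,78,0,0,0],[91,57,0,85,0,0,0],[91,57,0,88,0,0,0],[91,57,0,89,0,0,0],[91,57,0,90,0,0,0],[91,57,0,90,0,0,0]]'; python3 -m creep '[[91,1,0,0.1,0,0,0],[91,3,0,0.1,0,0,0.1],[91,5,0,0.1,0,0,0.2],[91,7,0,0.1,0,0,0.3],[91,8.5,0,0.1,0,0,0.3],[91,9,0,0.1,0,0,0.3],[91,9,0,0.1,0,0,0.3],[91,9,0,0.1,0,0,0.3]]'
python3 -m creep '[[91,0,0,-2,0,0,0],[91,0,0,-8,0,0,0],[91,0,0,-30,0,0,0],[91,-50,0,-60,0,0,0],[91,-66,0,-90,0,0,0],[91,-66,0,-90,0,0,0],[91,-66,0,-90,0,0,0]]'
python3 - <<'E'
from h import *
im=robot.read_camera("wrist")[:,:,::-1];cv2.imwrite("pics/w6.png",im)
cv2.imwrite("pics/top6.png",robot.read_camera("top")[:,:,::-1])
a=im[95:170,70:230]; b=im[95:170,365:525]
cv2.imwrite("pics/w6c.png",cv2.vconcat([cv2.resize(x,None,fx=4,fy=4,interpolation=cv2.INTER_CUBIC) for x in(a,b)]))
E
```

```text
t: 18.52
ee_pos: [0.6497, -0.0076, 0.0772]
tool_rot: [0.0, 0.996, 0.089, 0.001]
ft_force: [-0.5, 0.2, 3.9]
finger_gap: 0.997
finger_force: 2.0
t: 19.52
ee_pos: [0.6588, -0.006, 0.0771]
tool_rot: [0.0, 0.996, 0.087, 0.001]
ft_force: [-1.0, 0.4, 7.2]
finger_gap: 0.995
finger_force: 3.4
t: 20.4
ee_pos: [0.5934, -0.0174, 0.1666]
tool_rot: [0.0, 0.996, 0.086, 0.0]
ft_force: [-0.2, -0.5, 0.5]
finger_gap: 0.997
finger_force: 0.0
```

View pics/w6c.png

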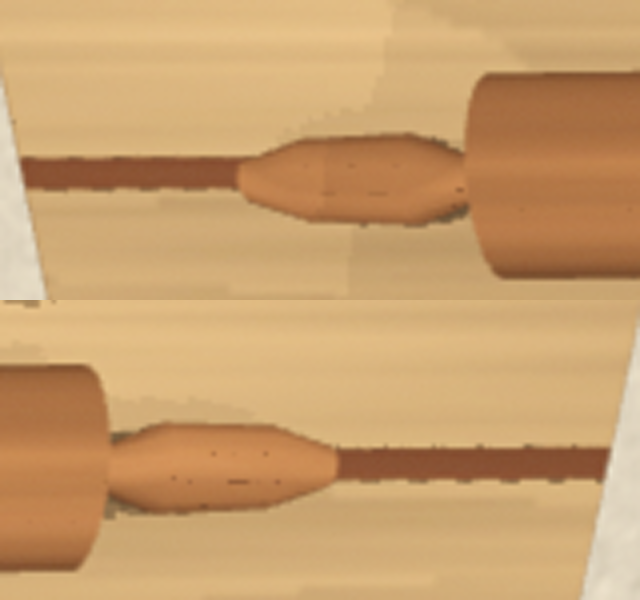

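In the crop the line centre is at y≈173 on the left and 164 on the right. The tips are at y≈179 and 167, and the barrel spans 72–279 on the left and 65–271 on the right.

Run:
```python
from h import *
st=robot.get_state()
L0,L1=px("wrist",75,138.0,.018,st),px("wrist",518,135.7,.018,st)
rel(px("wrist",129.5,139.6,.042,st),px("wrist",449.5,136.7,.042,st),L0,L1)
a,b=sil("wrist",191,387,(112.7,111.0),(164.3,162.3),st); rel(a,b,L0,L1)
p=robot.camera_model("wrist"); print(st["t"])
```

```text
line yaw 10.148574486966945 pin yaw 10.364869951029426 len 0.30426431658849007 mid [ 0.6576719  -0.00617628  0.042     ] rel x at ends mm -0.5806924744110341 0.5679232840263609 mid -0.006384595192396247
line yaw 10.148574486966945 pin yaw 10.385021448324915 len 0.1863434100660459 mid [ 0.65771151 -0.00580361  0.042     ] rel x at ends mm -0.28622101195798166 0.4827746870909367 mid 0.09827683756642198
20.5
```

View pics/top6.png

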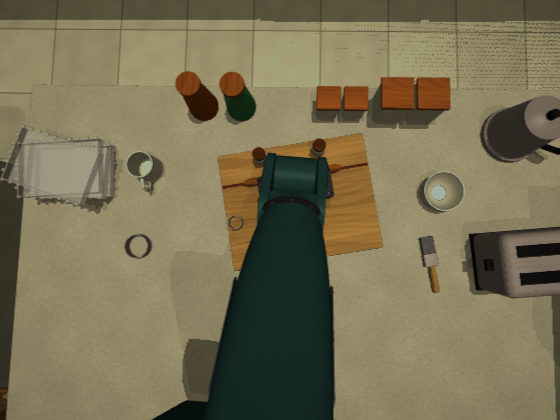

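The pin is centred on the line to within about 0.1 mm and 0.2°. The jars at (259,155) and (319,146) and the cutter at (236,223) haven't moved, and the tool is clear. Handing in.

```bash
python3 -c "
from plant import robot
print(robot.job_done())"
```

```text
the job is handed in; nothing more can be done
None
```

The pin now rests along the dark line, within about 0.1 mm of centre and 0.2° of parallel by the wrist camera; it was rolled there in six light strokes on top of the barrel, nothing else was moved, and the job was handed in at about 20.5 s.

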